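Walk a cast-resin transformer round to its stop

ROBOT

A 7-joint arm with a two-finger parallel gripper is mounted at the origin on the work surface. World frame = base frame: x ahead of the robot, y to its left, z up, the work surface at z = 0. Lengths are in mm, angles in rad, forces in N, time in s.
With the tool pointing down it reaches from about 400 to 875 mm from the base axis. Payload 4.4 kg.
Tool frame: the origin (TCP) lies on the centre line of the jaws, within the pads' length; the fingertips stand 25 mm ahead of it and the grasp point (between the pads) lies 6 mm ahead of it; x points along the fingers, y is the direction in which the jaws open and shut, and the axes are right-handed (so a half turn about x gives the same grasp; the last joint's range is limited). The gripper opens to 85 mm and grips with 20 to 120 N. Pads are 22 mm wide; open, the fingers measure 114 mm over their backs; the gripper's body (76 mm by 85 mm) begins 54 mm behind the grasp point. The pads swing forward as they close: fully open they stand 13 mm farther back than shut.
Start: joints at [-0.066, 0.628, 0.038, 1.517, -0.027, 0.996, -0.02], TCP at [650.013, 0.026, 256.313] pointing down, gripper open.
Joint ranges: [-3.06, 3.06], [-0.37, 2.12], [-1.25, 1.32], [0.18, 2.47], [-1.1, 4.24], [0.23, 1.98], [-2.94, 2.94]. Speed limits (rad/s): [2.57, 2.57, 3.14, 3.14, 3.14, 3.14, 3.14].

INTERFACE

Orientations are given as [roll, pitch, yaw] about the fixed x, y, z axes, in that order (R = Rz(yaw) Ry(pitch) Rx(roll)).
In Python, from cell import * gives the robot as it stands. The module is installed in compiled form; this text tells all that it offers.
- The arm moves only by the tool jog_arm, never from a script. Its argument "series" is a list of rows, each a list of 3 entries, a list of its own where there are three numbers: the turn, a rotation vector about the tool's x, y, z in degrees, then the shift along the tool's x, y, z in mm, then the gripper's target within -1 to 1 (shut at 1, half-way at 0, fully open at -1). In form: [[[rx, ry, rz], [dx, dy, dz], hand], ...]. A call has 1 to 8 rows; each row shifts and turns the commanded pose from where the row before left it, along the tool's axes as they then stand; what a row does not reach is not made up. A row lasts 1/8 s, in which the tool goes at most 62.5 mm and 10.7 degrees, less where a joint would pass 70% of its speed; a pose out of reach is approached as far as the arm can. A call is refused whole if a number of a shift passes 62.5 or a number of a turn 10.7, either way. A call with a gripper value outside its range is refused whole. The fingers move at their own pace and stop on an object; the grip force is fixed at half the most. Time passes only in rows, so rows that do not move let the fingers close. It gives the time, the measured TCP pose, the force and the opening at its end, in the units of the state.
- read_state(): the state, without advancing time (a new reading comes with each control period).
- get_image(name): name is "scene" or "side" or "wrist"; returns a dict with "img" (480x640x3 uint8, red, green, blue), "range_z" (480x640 float32, mm along the optical axis (not along the pixel's ray), 0 where there is no reading), "fovy" (degrees; the focal length in pixels is half the picture's height over the tangent of half this angle, whatever the lens; pixels are square), "cx", "cy" (the principal point, pixels), "cam_to_world" (4x4, takes a point from camera to world coordinates). Camera axes: x right, y up, looking along -z (the intrinsics and any distortion apply to the point x, -y, -z); pixel columns grow to the right and rows downward; lengths in mm; the calibration is good to about 2 mm. A picture is of the moment at which its call begins.
- finish_job(): hands the job in, once; it reports no verdict.
The state is a dict: "clock": time; "qpos": joint angles; "qd": joint speeds; "tau": joint torques, N m; "eef_pos": TCP position; "tool_rot": TCP orientation; "force": force on the tool from outside, world axes, zero at the start; "torque": the same for the moment, N m; "width": finger opening in mm.
Only numpy, scipy, OpenCV 4.12 (cv2) and the standard library are available. Lean on these libraries where they do the work, as an engineer would, in place of code of your own. Each camera call takes 0.05 s, during which the arm holds its last target. There are 200 camera calls.

TASK

The heavy cast-resin transformer stands askew on the test board. Without gripping or lifting it, walk it round with fingertip pushes at alternate corners until its back, the side with the two brass studs, squarely faces the aluminium stop, before it touches the stop; then push it home so that its back lies flush along the stop and its base stands between the two yellow tape lines. Push on the body, keep off the terminals on its top, and leave the meter, relay and lamp standing where they are.

Things in the scene. Friction and masses are not known exactly. Their poses are not given: they have to be found in the camera images.
- board: Plywood test board, 370 x 680 mm, fixed, top 30 mm above the bench. Origin on the bench under its middle; x towards the stop, y to the left, z up. Place and yaw vary. Terminals and breakers fixed behind the stop, at x = 123 to 175 mm, reach 62 mm above it. Only the transformer stands loose between y = -180 and +180 mm; it bears on the board mostly at the four corners of its plate.
- stop: Aluminium angle fixed to the board, 300 mm long, 25 mm high. Origin on the board top, middle of its flat front face: the face is the plane x = 0, x points into the angle, the work is on the side x < 0; y along the face, z up. Yellow tape lines 12 mm wide lie on the board at right angles to the face, inner edges at y = -75 and +75 mm (a bay 150 mm wide).
- transformer: Loose block, 1.2 to 1.8 kg, brick-red resin on a steel plate, 90 (x) by 110 mm (y), too wide to grip; upright sides 2 mm inside the plate, 56 mm high. Origin mid-underside; +x out of the back (studs), -x out of the front (terminal strip). Starts 105-125 mm from the stop, turned 0.6-1.1 rad anticlockwise from home; home: axes parallel to the stop's, origin at stop x = -45 mm. Slides with friction.
- terminals: On the transformer's top, to be left alone: white terminal strip 76 mm long, 10 mm high by the front edge, and two brass studs 14 mm high near the back edge, all 7 mm or more inside the sides. They reach 70 mm above the board. Origin at the middle of the transformer's top.
- back_left (a point): Left end of the back edge of the transformer's base plate (transformer x = +45, y = +55 mm).
- back_right (a point): Right end of the back edge of the transformer's base plate (transformer x = +45, y = -55 mm).
- meter: Orange multimeter lying loose on the board to the left of the work, 150 x 76 mm, 42 mm high. Origin in the middle of its underside. Leave it.
- relay: Relay with amber cover standing loose on the board to the right of the work, 40 x 40 mm, 58 mm high. Origin in the middle of its underside. Leave it.
- lamp: Red pilot lamp on a round black base, loose on the board to the right of the work, 48 mm across, 49 mm high. Origin in the middle of its underside. Leave it.
Not all that is in view belongs to the job. Of the things like the transformer, leave any that is black or turquoise; of the rest the larger one is meant.

How it is judged (in metres and radians):
At the end, for the whole second after the job is handed in: The transformer stands flat and at rest on the board with both ends of its back edge within 4 mm of the stop face and its base between the inner edges of the yellow lines (150 mm apart); meter, relay and lamp within 15 mm of where they stood (x of back_left in the frame of stop between -0.004 and 0.003 m and x of back_right in the frame of stop between -0.004 and 0.003 m and y of back_left in the frame of stop below 0.075 m and y of back_right in the frame of stop above -0.075 m and x of transformer in the frame of stop below -0.03 m and angle between transformer's own z axis and vertical below 0.04 rad and z of transformer in the frame of stop below 0.004 m and linear speed of transformer below 0.01 m/s and distance of each of meter, relay, lamp from where it was at the start of the episode below 0.015 m); the robot touches nothing.
It fails at once if the transformer is lifted (8 mm) or tipped (0.12 rad) (z of transformer in the frame of stop above 0.008 m or angle between transformer's own z axis and vertical above 0.12 rad).
It fails at once if the transformer touches the stop while more than 0.2 rad out of square with it (contact force between transformer and stop above 0.5 N and angle between the x axis of transformer and the x axis of stop, either way round above 0.2 rad).
It fails at once if the fingers or arm push or pinch the terminals on top of the transformer (more than 2 N) (contact force between any of the fingers, the arm and terminals above 2 N).
It fails at once if the meter, relay or lamp is knocked over or lifted (angle between any of meter, relay, lamp's own z axis and vertical above 0.3 rad or z of any of meter, relay, lamp in the frame of stop above 0.01 m).
It also fails if it takes over 72 s, if anything falls off the work surface, if the arm or the gripper's body presses on something with over 40 N, if the wrist force passes 120 N, or if a joint passes its speed limit or range.

## Working session

There is one attempt and no reset: what is moved stays moved. The work goes in short steps, Python scripts to look and compute and a tool call to move; the robot and the scene stay as the last step left them, time stands still between calls to the robot, and variables do not carry over. Pictures are saved under pics/ and viewed, about 8 in all and at most 12, crops included, and the job is handed in when it is done.

Besides the shell and the picture viewer there is one more tool, called after ">>>" by a JSON object that holds its "name" and its "arguments". jog_arm: Moves the arm, as the interface text tells. Its arguments: {"type":"object","properties":{"series":{"type":"array"}},"required":["series"]}

```bash
mkdir -p pics; cat > h.py <<'E'
from cell import *
import numpy as np, cv2
def shot(n,f=None):
    d=get_image(n)
    if f: cv2.imwrite('pics/'+f,d['img'][:,:,::-1])
    np.savez('last_'+n,**d); return d
def cloud(d):
    z=d['range_z'];f=240/np.tan(np.radians(d['fovy'])/2)
    v,u=np.mgrid[0:480,0:640]
    p=np.stack([(u-d['cx'])/f*z,-(v-d['cy'])/f*z,-z,np.ones_like(z)],-1)
    return (p@np.array(d['cam_to_world']).T)[...,:3]
E
python3 - <<'E'
from h import *
a=shot('scene','s1.png');b=shot('side','d1.png')
print({k:a[k] for k in a if k not in('img','range_z')})
print({k:b[k] for k in b if k not in('img','range_z')})
s=read_state();print(s)
E
```

```text
{'fovy': 51.08333383807002, 'cx': 322.7261471635669, 'cy': 237.98096136835207, 'cam_to_world': array([[ 6.73559433e-01, -5.16791165e-01,  5.28435977e-01,
         1.17900688e+03],
       [ 7.39131595e-01,  4.69515356e-01, -4.82949082e-01,
        -5.02067508e+02],
       [ 1.47501276e-03,  7.15878636e-01,  6.98223175e-01,
         8.81521038e+02],
       [ 0.00000000e+00,  0.00000000e+00,  0.00000000e+00,
         1.00000000e+00]])}
{'fovy': 46.816144136159295, 'cx': 330.36439620778657, 'cy': 235.25952898762333, 'cam_to_world': array([[ 9.58102404e-01,  1.69998628e-01, -2.30521690e-01,
         3.00664112e+02],
       [-2.86097919e-01,  5.29496097e-01, -7.98612462e-01,
        -8.48003362e+02],
       [-1.37026875e-02,  8.31104296e-01,  5.55947737e-01,
         6.80017145e+02],
       [ 0.00000000e+00,  0.00000000e+00,  0.00000000e+00,
         1.00000000e+00]])}
{'clock': 0.1, 'qpos': array([-0.06583112,  0.62925772,  0.03843359,  1.5182493 , -0.02701876,
        0.99631662, -0.01998108]), 'qd': array([-0.00056454, -0.00311602,  0.00129722, -0.00194667, -0.00107685,
       -0.00237112,  0.00178468]), 'tau': array([ 3.65140630e-03, -5.64529252e+01,  1.23032581e+00, -1.93971133e+01,
        1.11524854e-02,  5.46943455e-03, -1.37002465e-05]), 'eef_pos': array([6.49486351e+02, 6.30537347e-02, 2.55484143e+02]), 'tool_rot': array([-1.57376177,  1.56908258,  3.13867649]), 'force': array([0.1568129 , 0.64993421, 0.56092664]), 'torque': array([-0.02996599, -0.02426744, -0.02014473]), 'width': 85.4772430152015}
```

View pics/s1.png

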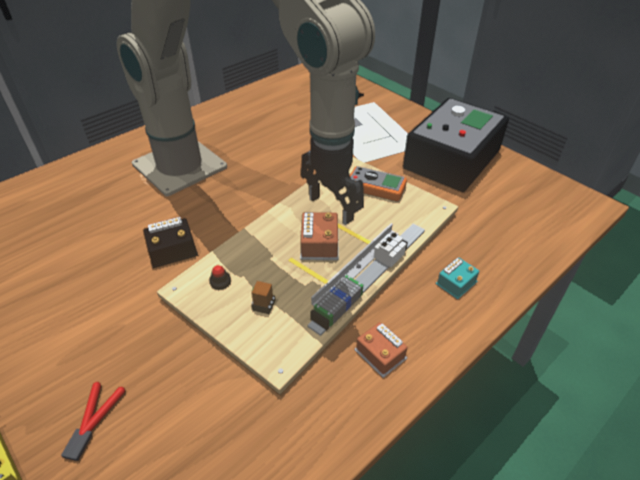

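View pics/d1.png

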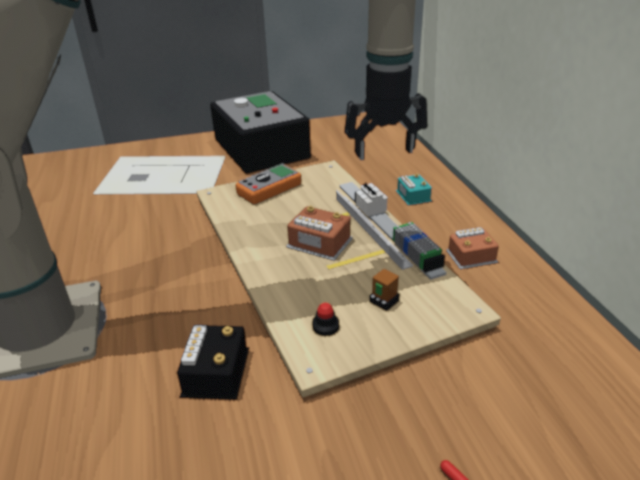

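The scene view shows four candidates: a red one on the board (319,237), a smaller red one off the board (382,348), a black one (169,242) and a turquoise one (457,277). I choose the on-board red one at (319,237), and will measure it and the stop and check the choice in a crop.

```bash
cat > m.py <<'E'
from h import *
def tmask(d,P):
    h=cv2.cvtColor(d['img'],cv2.COLOR_RGB2HSV).astype(int)
    return ((h[...,0]<12)|(h[...,0]>172))&(h[...,1]>110)
def trafo(d,ctr,r=100,zlo=78,zhi=94):
    P=cloud(d);m=tmask(d,P)&(abs(P[...,2]-86)<6)&(np.hypot(P[...,0]-ctr[0],P[...,1]-ctr[1])<r)
    m=(P[...,2]>zlo)&(P[...,2]<zhi+10)&(np.hypot(P[...,0]-ctr[0],P[...,1]-ctr[1])<r)
    return P,m
E
python3 - <<'E'
from m import *
for n,px in (('scene',(322,243)),('side',(325,222))):
    d=dict(np.load(f'last_{n}.npz'));P=cloud(d)
    print(n,'top px',P[px[1],px[0]].round(1))
    sh=(0,0)
    if n=='scene':
        pts={'board':(230,320),'corn1':(281,371),'corn2':(174,288),'corn3':(444,208),'relay':(263,291),'lamp':(218,270),'meter':(380,183),'tapeL':(355,236),'tapeR':(308,271),'smallred':(382,348)}
    else: pts={'relay':(384,283),'lamp':(325,310),'meter':(268,182),'tapeR':(355,260),'scr':(309,370),'scr2':(478,311),'scr3':(334,167),'scr4':(209,193)}
    for k,(u,v) in pts.items(): print(k,P[v,u].round(1))
    c=P[px[1],px[0]]
    m=tmask(d,P)&(abs(P[...,2]-c[2])<5)&(np.hypot(P[...,0]-c[0],P[...,1]-c[1])<90)
    q=P[m];print(m.sum(),q[:,2].mean(),cv2.minAreaRect(q[:,:2].astype(np.float32)))
    # stop top z 55
    m=(abs(P[...,2]-55)<4)
    np.save(f'st_{n}.npy',P[m])
a=cv2.imread('pics/s1.png')[160:330,220:450];b=cv2.imread('pics/d1.png')[150:290,260:460]
a=cv2.resize(a,(800,592),interpolation=cv2.INTER_CUBIC);cv2.imwrite('pics/c1.png',a)
E
```

```text
scene top px [583.5  40.   80.2]
board [ 585.9 -220.5   30.7]
corn1 [ 751.4 -218.1   33.1]
corn2 [ 433.  -262.4   32.4]
corn3 [662.9 395.1  29. ]
relay [ 610.7 -147.6   87.5]
lamp [ 491.2 -178.8   76.7]
meter [511.9 310.   68.1]
tapeL [583.5 148.5  31.7]
tapeR [591.7 -10.5  30.2]
smallred [850.3 -44.5  44.5]
219 82.19109773595288 ((550.017333984375, 61.57733154296875), (82.59980773925781, 88.22412109375), 47.217708587646484)
side top px [550.5  54.7  85.7]
relay [ 592.4 -162.2   85.5]
lamp [ 480.3 -187.    75.3]
meter [480.6 292.9  65.9]
tapeR [590.7 -15.2  31.4]
scr [ 430.6 -267.    33.8]
scr2 [ 747.  -220.5   30.3]
scr3 [671.8 393.1  26.7]
scr4 [345.3 345.8  31.7]
647 85.10015554353397 ((540.027099609375, 62.337196350097656), (83.58767700195312, 103.6690673828125), 47.21661376953125)
```

View pics/c1.png

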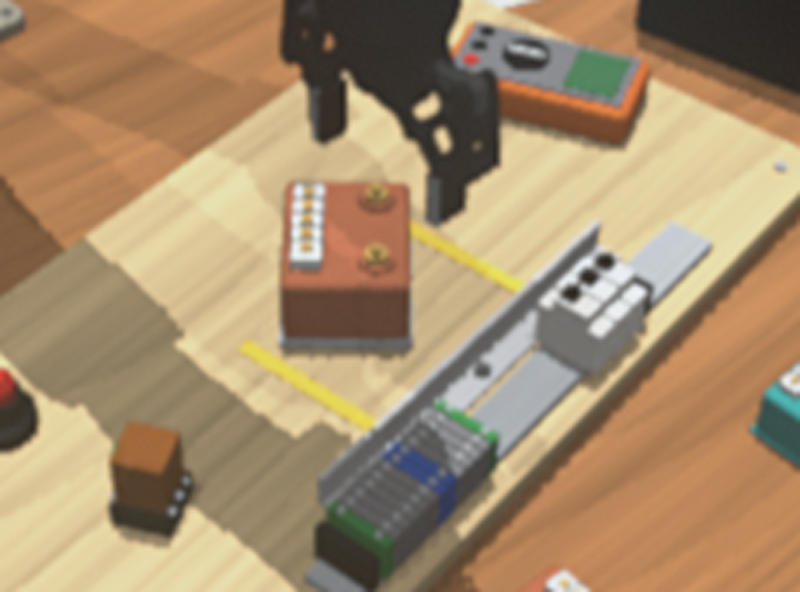

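```bash
cat >> h.py <<'E'
def onz(d,u,v,z):
    f=240/np.tan(np.radians(float(d['fovy']))/2);T=np.array(d['cam_to_world'])
    r=T[:3,:3]@np.array([(u-d['cx'])/f,-(v-d['cy'])/f,-1]);return T[:3,3]+r*(z-T[2,3])/r[2]
E
python3 - <<'E'
from m import *
d=dict(np.load('last_scene.npz'));e=dict(np.load('last_side.npz'))
g=lambda d,u,v,z:print((u,v),onz(d,u,v,z).round(1)[:2])
C=lambda x,y,z:g(d,220+x/3.478,160+y/3.482,z)
for u,v in ((281,371),(174,288),(444,208)): g(d,u,v,30)
for u,v in ((309,370),(478,311),(334,167),(209,193)): g(e,u,v,30)
print('stop top ends');C(598,225,55);C(322,487,55)
print('tapes');C(520,288,30);C(370,427,30);C(243,346,30)
print('trafo top corners');
for x,y in ((287,183),(410,185),(410,290),(283,290)):C(x,y,86)
print('plate');C(411,352,30);C(281,348,30)
b=cv2.imread('pics/d1.png')[150:290,260:450]
cv2.imwrite('pics/c2.png',cv2.resize(b,(800,589),interpolation=cv2.INTER_CUBIC))
# stop wall front: depth points z 45-57 
for n,D in(('scene',d),('side',e)):
    P=cloud(D);c=np.array([.99,.142]);s=P[...,0]*c[0]+P[...,1]*c[1]
    t=-P[...,0]*c[1]+P[...,1]*c[0]
    t0=62.9*c[0]-548.7*c[1]
    m=(P[...,2]>38)&(P[...,2]<60)&(abs(t-t0)<60)&(s>600)&(s<760)
    for lo in range(-60,60,20):
        k=m&(t-t0>=lo)&(t-t0<lo+20)
        print(n,lo,k.sum(),np.percentile(s[k],[2,10,25,50]).round(1) if k.any() else '')
E
```

```text
(281, 371) [ 749.8 -217.1]
(174, 288) [ 430.9 -261.7]
(444, 208) [663.5 394.1]
(309, 370) [ 431.4 -263.6]
(478, 311) [ 747.2 -220.3]
(334, 167) [669.9 386.9]
(209, 193) [345.5 349. ]
stop top ends
(391.9378953421507, 224.6180356117174) [632. 225.]
(312.58194364577344, 299.862148190695) [676.3 -71. ]
tapes
(369.5112133410006, 242.71108558299827) [622.3 159.2]
(326.3829787234042, 282.63067202757037) [645.2  -2.9]
(289.86774008050605, 259.3681792073521) [535.8 -17.7]
trafo top corners
(302.5186889016676, 212.55600229753014) [480.   71.1]
(337.8838412880966, 213.13038483630098) [538.4 132.3]
(337.8838412880966, 243.2854681217691) [612.4  61.9]
(301.3686026451984, 243.2854681217691) [557.3   1.2]
plate
(338.1713628522139, 261.09132682366453) [615.4  61.7]
(300.7935595169638, 259.9425617461229) [554.3  -0. ]
scene -60 49 [649.3 651.8 652.8 654. ]
scene -40 99 [651.  653.3 654.2 687.8]
scene -20 148 [601.3 603.9 609.5 654.9]
scene 0 94 [650.9 653.3 654.2 688. ]
scene 20 92 [651.1 653.2 654.5 690.2]
scene 40 187 [651.2 653.9 679.  697.5]
side -60 47 [648.1 649.3 649.8 650.4]
side -40 49 [648.1 648.9 649.7 650.7]
side -20 78 [601.9 603.8 649.3 650.7]
side 0 52 [648.4 649.3 649.9 651. ]
side 20 57 [648.9 649.5 650.6 651.9]
side 40 216 [649.7 651.5 675.7 690.7]
```

View pics/c2.png

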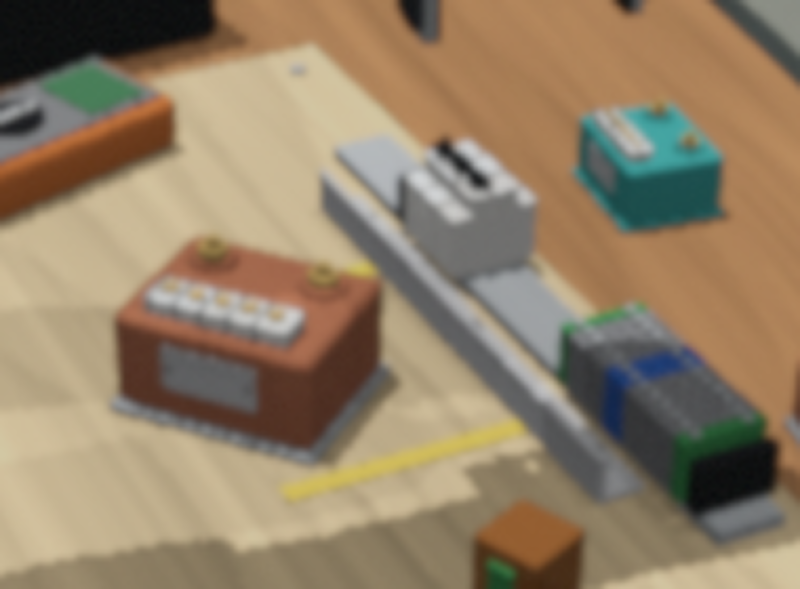

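```bash
python3 - <<'E'
from m import *
from scipy.spatial.transform import Rotation as R
e=dict(np.load('last_side.npz'))
def C(x,y,z): p=onz(e,260+x/4.21,150+y/4.207,z)[:2];print(p.round(1));return p
A=C(118,318,86);D=C(303,373,86);Cc=C(380,284,86);B=C(197,239,86)
ang=lambda v:np.arctan2(v[1],v[0])
print('mean',(A+B+Cc+D)/4,ang(B-A),ang(Cc-D),ang(Cc-B)+np.pi/2,ang(D-A)+np.pi/2,np.linalg.norm(B-A),np.linalg.norm(D-A))
print('plate');C(113,405,32);C(316,458,32);C(390,376,32)
print('stop top');C(325,175,55);C(605,462,55);print('front bottom');C(603,500,30);C(325,208,30)
print('tapeR');C(283,492,30);C(300,500,30);C(525,425,30)
print(R.from_euler('xyz',read_state()['tool_rot']).as_matrix().round(2))
E
```

```text
[476.9  64. ]
[546.6  -6.8]
[603.8  54.9]
[530.7 122.8]
mean [539.46617519  58.71288788] 0.8302265388889214 0.8230880086407307 0.8219874025685019 0.7769247542336338 79.6780057098418 99.35728109990067
plate
[473.   71.3]
[ 5.542e+02 -4.000e-01]
[609.  54.]
stop top
[626.4 217.9]
[668.3 -72.9]
front bottom
[670.7 -68.8]
[628.4 224.9]
tapeR
[532.7 -18.5]
[538.4 -26.7]
[658.3  -2.6]
[[-0.  1.  0.]
 [ 0.  0. -1.]
 [-1. -0. -0.]]
```

>>> {"name": "jog_arm", "arguments": {"series": [[[-9.4, 0, 0], [0, 0, 0], 1], [[-9.4, 0, 0], [0, 0, 0], 1], [[-9.3, 0, 0], [0, 0, 0], 1], [[-9.3, 0, 0], [0, 0, 0], 1], [[-9.3, 0, 0], [0, 0, 0], 1]]}}

```text
clock: 0.72
eef_pos: [649.6, -0.0, 255.8]
tool_rot: [-2.341, 1.57, -3.092]
force: [-0.3, -0.5, -0.8]
width: -0.1
```

>>> {"name": "jog_arm", "arguments": {"series": [[[0, 0, 0], [0, 1, -40], 1], [[0, 0, 0], [0, 1, -40], 1], [[0, 0, 0], [0, 1, -40], 1], [[0, 0, 0], [0, 1, -40], 1], [[0, 0, 0], [0, 0, -40], 1], [[0, 0, 0], [40, 0, 0], 1], [[0, 0, 0], [40, 0, 0], 1], [[0, 0, 0], [0, 0, 0], 1]]}}

```text
clock: 1.72
eef_pos: [504.9, 139.4, 174.0]
tool_rot: [-2.074, 1.564, -2.829]
force: [-0.1, -0.4, 0.8]
width: -0.2
```

```bash
python3 - <<'E'
from h import *
shot('side','d2.png');s=read_state();print(s['eef_pos'],s['tool_rot'],s['force'],s['width'])
a=cv2.imread('pics/d2.png')[90:330,180:500];cv2.imwrite('pics/c3.png',cv2.resize(a,(800,600)))
E
```

```text
[506.48586349 139.88947262 175.68807122] [-2.09927787  1.56796634 -2.85491601] [ 0.54967664 -0.00539386  0.65968827] -0.02218491195987124
```

View pics/c3.png

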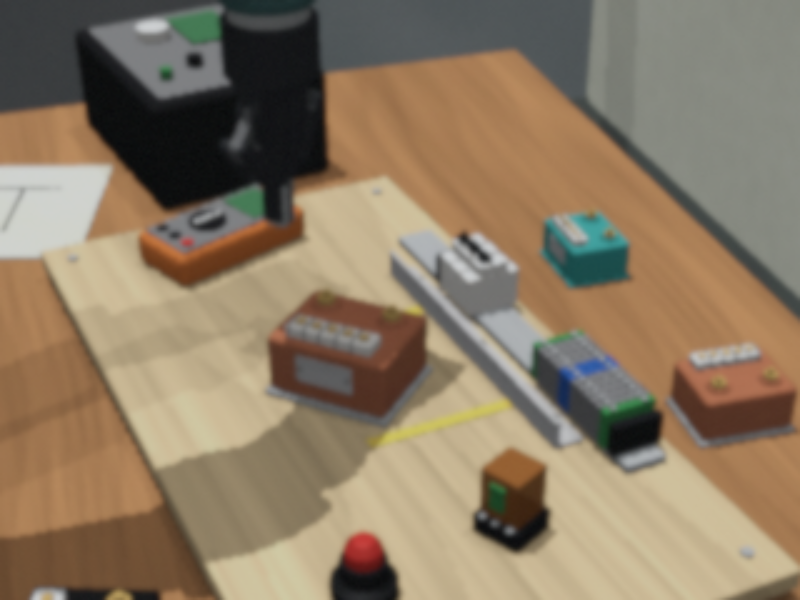

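>>> {"name": "jog_arm", "arguments": {"series": [[[0, 0, 0], [40, 0, 0], 1], [[0, 0, 0], [40, 0, 0], 1], [[0, 0, 0], [20, 0, 0], 1], [[0, 0, 0], [0, 0, 0], 1], [[0, 0, 0], [0, 0, 6], 1], [[0, 0, 0], [0, 0, 6], 1], [[0, 0, 0], [0, 0, 0], 1]]}}

```text
clock: 2.65
eef_pos: [516.6, 133.4, 77.9]
tool_rot: [1.745, 1.568, 0.99]
force: [-2.4, 4.3, 2.8]
width: 0.0
```

>>> {"name": "jog_arm", "arguments": {"series": [[[0, 0, 0], [0, 0, 5], 1], [[1, 0, 0], [0, 0, 5], 1], [[2, 0, 0], [0, 0, 5], 1], [[2, 0, 0], [0, 0, 5], 1]]}}

```text
clock: 3.15
eef_pos: [530.2, 122.1, 77.8]
tool_rot: [2.198, 1.565, 1.357]
force: [-3.3, 9.8, 4.6]
width: 0.0
```

>>> {"name": "jog_arm", "arguments": {"series": [[[2, 0, 0], [0, 0, 5], 1], [[2, 0, 0], [0, 0, 5], 1], [[2, 0, 0], [0, 0, 5], 1], [[0, 0, 0], [0, 0, 0], 1]]}}

```text
clock: 3.65
eef_pos: [541.2, 109.4, 77.8]
tool_rot: [1.841, 1.565, 0.895]
force: [-1.3, 6.1, 1.8]
width: -0.0
```

```bash
cat > pose.py <<'E'
from m import *
from scipy.optimize import minimize
import sys
# fit trafo top rectangle 86x106 at z~86 from both cams' depth
ex=np.array([.9898,.1425]);ey=np.array([-.1425,.9898]);O=np.array([647.6,76.8])
def fit(c0,y0):
    Q=[]
    for n in('scene','side'):
        d=shot(n,f'{n}_l.png');P=cloud(d);h=cv2.cvtColor(d['img'],cv2.COLOR_RGB2HSV).astype(int)
        m=(abs(P[...,2]-86)<6)&(np.hypot(P[...,0]-c0[0],P[...,1]-c0[1])<85)&tmask(d,P)
        Q.append(P[m][:,:2]);q=Q[-1];
        r=cv2.minAreaRect(q.astype(np.float32));print(n,m.sum(),r)
    return Q
c=[float(v) for v in sys.argv[1:3]];Q=fit(c,0)
q=np.concatenate(Q)
E
python3 pose.py 550 50; python3 -c "
from h import *
s=read_state();print(s['eef_pos'],s['force'])"
```

```text
scene 786 ((558.9601440429688, 38.15203094482422), (81.62886047363281, 104.6015853881836), 35.19147872924805)
side 728 ((549.9009399414062, 36.92867660522461), (84.0963134765625, 111.3172836303711), 34.99399948120117)
[541.16881306 109.37733191  77.81130057] [-0.04064665  7.09208537  1.86188095]
```

>>> {"name": "jog_arm", "arguments": {"series": [[[0, 0, 0], [0, 0, -15], 1], [[0, 0, 0], [-50, 0, 0], 1], [[0, 0, 0], [-50, 0, 0], 1], [[0, 0, 0], [0, -15, 41], 1], [[0, 0, 0], [0, -15, 41], 1], [[0, 0, 0], [0, -15, 41], 1], [[0, 0, 0], [0, -15, 41], 1], [[0, 0, 0], [0, 0, 0], 1]]}}

```text
clock: 4.75
eef_pos: [578.2, -55.1, 176.6]
tool_rot: [-0.463, 1.567, -1.419]
force: [-0.2, -1.1, -0.1]
width: -0.1
```

>>> {"name": "jog_arm", "arguments": {"series": [[[0, 0, 0], [40, 0, 0], 1], [[0, 0, 0], [40, 0, 0], 1], [[0, 0, 0], [20, 0, 0], 1], [[0, 0, 0], [0, 0, 0], 1], [[0, 0, 0], [0, 0, -7], 1], [[0, 0, 0], [0, 0, -7], 1], [[0, 0, 0], [0, 0, 0], 1]]}}

```text
clock: 5.62
eef_pos: [569.8, -37.2, 77.2]
tool_rot: [1.41, 1.57, 0.464]
force: [-0.6, 0.6, 0.7]
width: -0.3
```

>>> {"name": "jog_arm", "arguments": {"series": [[[0, 0, 0], [0, 0, -5], 1], [[0, 0, 0], [0, 0, -5], 1], [[2, 0, 0], [0, 0, -5], 1], [[2, 0, 0], [0, 0, -5], 1], [[2, 0, 0], [0, 0, -5], 1], [[2, 0, 0], [0, 0, -5], 1], [[2, 0, 0], [0, 0, -5], 1], [[2, 0, 0], [0, 0, -5], 1]]}}

```text
clock: 6.62
eef_pos: [548.7, -8.4, 76.6]
tool_rot: [-0.36, 1.566, -1.522]
force: [0.6, -8.1, 1.7]
width: 0.2
```

```bash
python3 pose.py 550 55; python3 -c "
from h import *
s=read_state();print(s['eef_pos'],s['force'])"
```

```text
scene 574 ((565.7181396484375, 68.48553466796875), (59.6729736328125, 106.39444732666016), 27.836715698242188)
side 80 ((547.2344970703125, 56.09758758544922), (64.7067642211914, 118.17449188232422), 46.80121994018555)
[548.26597131  -7.31762005  76.52303548] [ 0.11584272 -6.52921923  2.37049609]
```

>>> {"name": "jog_arm", "arguments": {"series": [[[0, 0, 0], [0, 0, 15], 1], [[0, 0, 0], [-50, 0, 0], 1], [[0, 0, 0], [-50, 0, 0], 1], [[10, 0, 0], [-50, -50, 0], 1], [[10, 0, 0], [-50, -20, 0], 1], [[10, 0, 0], [0, 0, 0], 1], [[10, 0, 0], [0, 0, 0], 1], [[10, 0, 0], [0, 0, 0], 1]]}}

```text
clock: 7.72
eef_pos: [495.1, -40.8, 270.9]
tool_rot: [2.52, 1.57, 0.484]
force: [0.4, 0.2, 0.4]
width: 0.0
```

```bash
python3 pose.py 555 58; python3 -c "
from h import *
s=read_state();print(s['eef_pos'],s['qpos'])"
```

```text
scene 786 ((556.603515625, 63.640533447265625), (81.50782775878906, 103.87571716308594), 22.055633544921875)
side 726 ((549.4024658203125, 59.735687255859375), (84.33678436279297, 106.95252990722656), 26.831829071044922)
[495.03581388 -40.74500533 270.57947745] [-0.09565554  0.39586342  0.16802447  1.92172606 -0.08744755  0.83066077
 -0.34099093]
```

>>> {"name": "jog_arm", "arguments": {"series": [[[9.8, 0, 0], [0, 0, 0], 1], [[9.8, 0, 0], [0, 0, 0], 1], [[9.8, 0, 0], [0, 0, 0], 1], [[9.8, 0, 0], [0, 0, 0], 1], [[0, 0, 0], [0, -35, -8], 1], [[0, 0, 0], [0, -35, -8], 1], [[0, 0, 0], [0, -35, -9], 1], [[0, 0, 0], [0, 0, 0], 1]]}}

```text
clock: 8.82
eef_pos: [473.6, 68.4, 270.3]
tool_rot: [-1.52, 1.569, 2.058]
force: [0.4, -0.1, -0.2]
width: -0.1
```

>>> {"name": "jog_arm", "arguments": {"series": [[[0, 0, 0], [40, 0, 0], 1], [[0, 0, 0], [40, 0, 0], 1], [[0, 0, 0], [40, 0, 0], 1], [[0, 0, 0], [40, 0, 0], 1], [[0, 0, 0], [32, 0, 0], 1], [[0, 0, 0], [0, 0, 0], 1], [[0, 0, 0], [0, 0, -7], 1], [[0, 0, 0], [0, 0, 0], 1]]}}

```text
clock: 9.82
eef_pos: [482.5, 68.5, 79.9]
tool_rot: [2.869, 1.567, 0.156]
force: [0.2, 0.2, -0.2]
width: -0.6
```

>>> {"name": "jog_arm", "arguments": {"series": [[[0, 0, 0], [0, 0, -6], 1], [[0, 0, 0], [0, 0, -6], 1], [[2, 0, 0], [0, 0, -5], 1], [[2, 0, 0], [0, 0, -5], 1], [[2, 0, 0], [0, 0, -5], 1], [[2, 0, 0], [0, 0, -5], 1], [[2, 0, 0], [0, 0, -5], 1], [[0, 0, 0], [0, 0, 0], 1]]}}

```text
clock: 10.82
eef_pos: [510.5, 83.3, 78.0]
tool_rot: [-0.402, 1.562, 2.995]
force: [-8.2, 1.8, 3.0]
width: -0.3
```

```bash
python3 pose.py 570 65; python3 -c "
from h import *
s=read_state();print(s['eef_pos'],s['force'])"
```

```text
scene 813 ((575.2684326171875, 63.93406295776367), (80.99296569824219, 105.06670379638672), 13.63058853149414)
side 721 ((569.7816772460938, 59.28097915649414), (87.27230072021484, 103.63050842285156), 14.30575942993164)
[510.52287892  83.2982338   78.03938911] [-7.5738551   1.83103385  1.26732713]
```

>>> {"name": "jog_arm", "arguments": {"series": [[[0, 0, 0], [0, 0, 22], 1], [[6, 0, 0], [0, 0, 0], 1], [[0, 0, 0], [0, 15, 0], -1], [[0, 0, 0], [0, 15, 0], -1], [[0, 0, 0], [14, 0, 0], -1], [[0, 0, 0], [0, 0, 0], -1], [[0, 0, 0], [0, 0, 0], -1], [[0, 0, 0], [0, 0, 0], -1]]}}

```text
clock: 11.92
eef_pos: [497.9, 47.2, 64.5]
tool_rot: [-1.798, 1.571, 1.492]
force: [0.3, 0.6, -0.3]
width: 85.5
```

```bash
python3 pose.py 573 62; python3 -c "
from h import *
s=read_state();print(s['eef_pos'],s['force'],s['width'],s['tool_rot'])
a=cv2.imread('pics/side_l.png')[90:330,180:500];cv2.imwrite('pics/c4.png',cv2.resize(a,(800,600)))"
```

```text
scene 829 ((575.5546264648438, 64.29249572753906), (82.96018981933594, 105.33358764648438), 11.89664363861084)
side 672 ((570.3519287109375, 59.1092529296875), (85.304931640625, 106.07563018798828), 12.202317237854004)
[497.98343969  47.07062842  64.63313784] [-0.43468973 -0.15332349  0.35639092] 85.42756075914494 [-2.77644485  1.57047791  0.51417761]
```

View pics/c4.png

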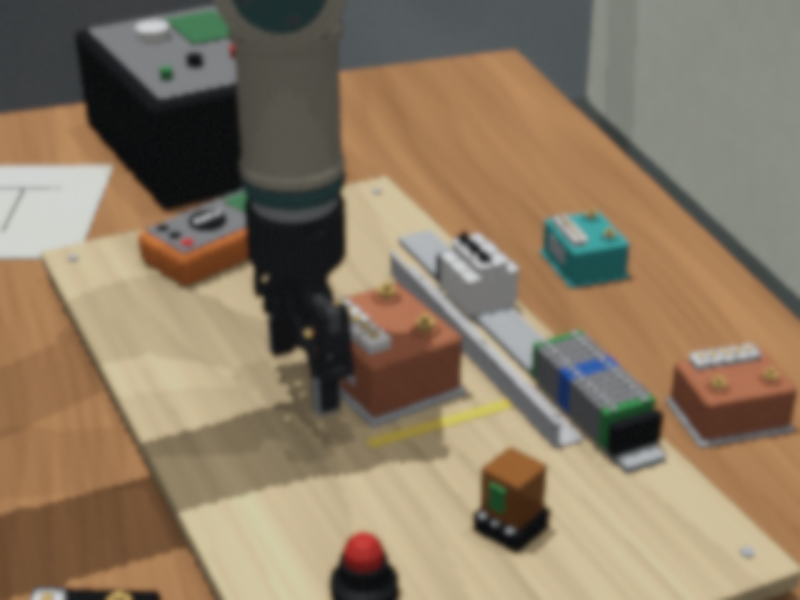

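>>> {"name": "jog_arm", "arguments": {"series": [[[0, 0, 0], [-4, -4, 0], -1], [[0, 0, 0], [0, 0, -8], -1], [[0, 0, 0], [0, 0, -8], -1], [[0, 0, 0], [0, 0, -5], -1], [[0, 0, 0], [0, 0, -5], -1], [[0, 0, 0], [0, 0, -5], -1], [[0, 0, 0], [0, 0, -5], -1]]}}

```text
clock: 12.9
eef_pos: [527.0, 56.8, 67.6]
tool_rot: [-0.266, 1.558, 3.025]
force: [-13.0, -0.6, 9.2]
width: 85.4
```

>>> {"name": "jog_arm", "arguments": {"series": [[[0, 0, 0], [0, 0, -4], -1], [[0, 0, 0], [0, 0, -4], -1], [[0, 0, 0], [0, 0, -3], -1]]}}

```text
clock: 13.28
eef_pos: [538.2, 57.5, 67.6]
tool_rot: [-0.19, 1.559, 3.1]
force: [-10.6, -1.3, 7.5]
width: 85.2
```

```bash
python3 pose.py 598 65; python3 -c "
from h import *
s=read_state();print(s['eef_pos'],s['force'],s['torque'],s['width'])"
```

```text
scene 852 ((595.6800537109375, 63.488311767578125), (82.40453338623047, 104.11949920654297), 7.333473205566406)
side 580 ((611.2744750976562, 47.794715881347656), (119.62792205810547, 70.48763275146484), 67.49847412109375)
[539.04471103  57.49728611  67.61699596] [-9.37508633 -0.76729479  4.93066912] [0.02049156 1.6773475  0.02253827] 85.78605318890989
```

```bash
python3 -c "
from h import *
a=cv2.imread('pics/side_l.png')[140:280,270:456];cv2.imwrite('pics/c5.png',cv2.resize(a,(797,600),interpolation=cv2.INTER_CUBIC))"
```

```text
(no output)
```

View pics/c5.png

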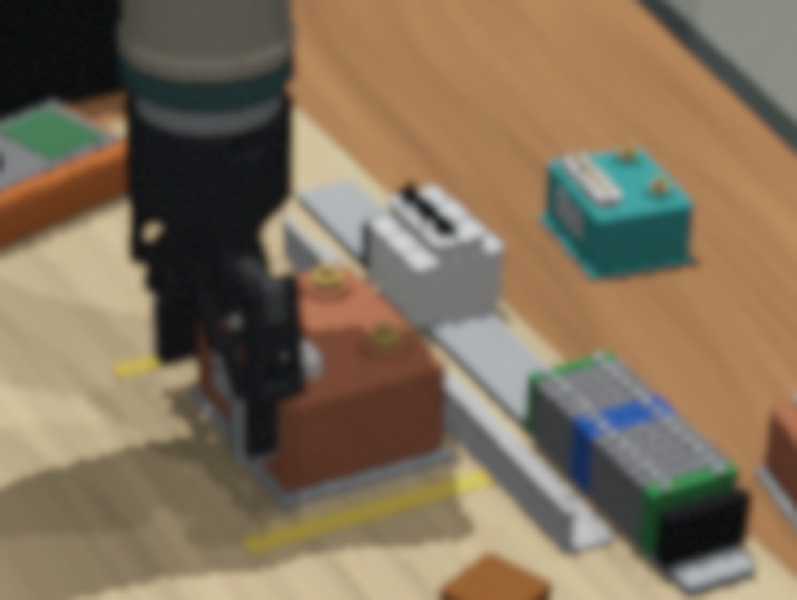

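>>> {"name": "jog_arm", "arguments": {"series": [[[0, 0, 0], [0, 0, 5], -1], [[0, 0, 0], [-6, 0, 0], -1], [[0, 0, 0], [0, 0, -5], -1], [[0, 0, 0], [0, 0, -4], -1], [[0, 0, 0], [0, 0, -3], -1], [[0, 0, 0], [0, 0, 0], -1]]}}

```text
clock: 14.12
eef_pos: [546.5, 58.1, 74.3]
tool_rot: [-0.156, 1.562, 3.134]
force: [-10.3, -1.1, 6.4]
width: 85.4
```

>>> {"name": "jog_arm", "arguments": {"series": [[[0, 0, 0], [0, 0, -3], -1], [[0, 0, 0], [0, 0, 0], -1]]}}

```text
clock: 14.38
eef_pos: [548.4, 58.5, 74.2]
tool_rot: [-0.166, 1.56, 3.123]
force: [-12.2, -1.4, 8.2]
width: 85.4
```

>>> {"name": "jog_arm", "arguments": {"series": [[[0, 0, 0], [0, 0, -2], -1], [[0, 0, 0], [0, 0, 0], -1]]}}

```text
clock: 14.62
eef_pos: [548.4, 58.5, 74.0]
tool_rot: [-0.157, 1.556, 3.132]
force: [-15.8, -2.0, 10.6]
width: 85.7
```

>>> {"name": "jog_arm", "arguments": {"series": [[[0, 0, 0], [0, 0, -2], -1], [[0, 0, 0], [0, 0, 0], -1]]}}

```text
clock: 14.88
eef_pos: [548.4, 58.5, 73.9]
tool_rot: [-0.152, 1.552, 3.137]
force: [-18.9, -3.2, 13.7]
width: 85.5
```

>>> {"name": "jog_arm", "arguments": {"series": [[[0, 0, 0], [0, 0, -2], -1], [[0, 0, 0], [0, 0, 0], -1]]}}

```text
clock: 15.12
eef_pos: [548.5, 58.5, 73.6]
tool_rot: [-0.151, 1.548, 3.137]
force: [-23.3, -3.6, 16.0]
width: 85.3
```

>>> {"name": "jog_arm", "arguments": {"series": [[[0, 0, 0], [0, 0, 15], -1], [[0, 0, 0], [0, 0, 40], -1], [[0, 0, 0], [-60, 0, 20], -1], [[0, 0, 0], [-60, 0, 0], -1], [[0, 0, 0], [-60, 0, 0], -1], [[0, 0, 0], [0, 0, 0], -1]]}}

```text
clock: 15.88
eef_pos: [489.6, 49.0, 258.8]
tool_rot: [-3.121, 1.559, 0.169]
force: [0.6, 0.3, -0.2]
width: 85.3
```

```bash
python3 pose.py 603 67; python3 -c "
from h import *
s=read_state();print(s['eef_pos'],s['force'])
a=cv2.imread('pics/scene_l.png')[180:315,270:450];a=cv2.resize(a,(800,600),interpolation=cv2.INTER_CUBIC);cv2.imwrite('pics/c6.png',a)
a=cv2.imread('pics/side_l.png')[150:285,280:460];a=cv2.resize(a,(800,600),interpolation=cv2.INTER_CUBIC);cv2.imwrite('pics/c7.png',a)"
```

```text
scene 866 ((605.2861938476562, 64.69178771972656), (84.74381256103516, 105.48294067382812), 7.12517786026001)
side 756 ((601.1084594726562, 62.795684814453125), (85.84688568115234, 106.09489440917969), 7.80708646774292)
[486.48715879  49.29655125 254.73923811] [1.06884998 0.24813736 0.26766899]
```

View pics/c6.png

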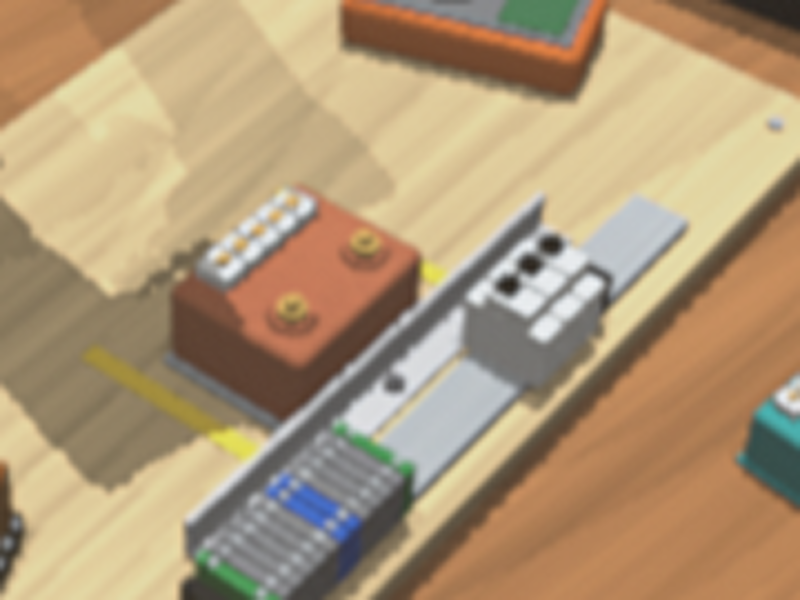

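View pics/c7.png

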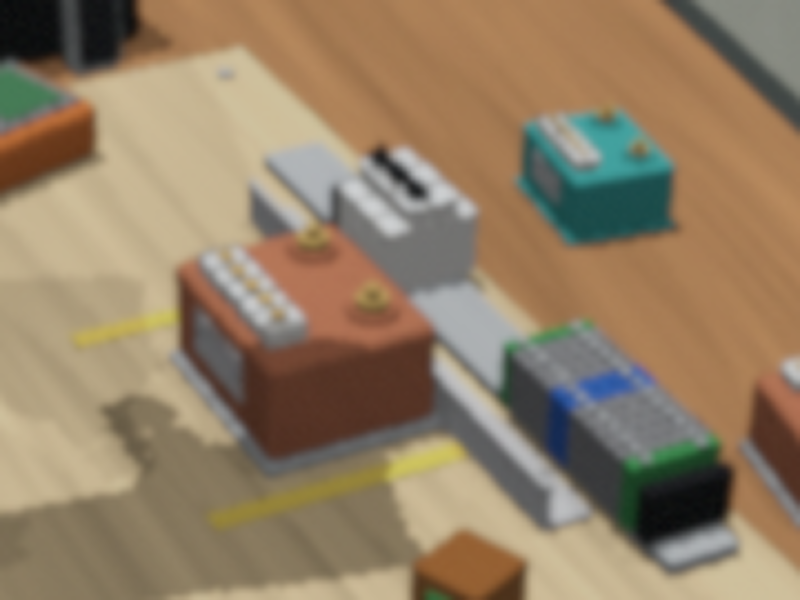

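```bash
python3 -c "
from cell import *
print(finish_job())"
```

```text
the job is handed in; nothing more can be done
None
```

The transformer is home against the stop and the job is handed in, at about 16 s of the 72 s allowed; no verdict was reported.

**What I did:** With shut fingers I pushed at the back-left side, then the front-right side, then the left end of the front. That brought it to about 0.07 rad from square with roughly 30 mm still to go. I then pushed it home with both open fingertips on the front until it stopped moving and the force rose to about 28 N.

**Last checks:**
- **Position:** the origin measured about 46 mm in front of the stop face (home is 45 mm) and about 7 mm right of the bay centre. That leaves roughly 13 mm to the right tape line.
- **Squareness:** the block's yaw read 7.1° in one camera and 7.8° in the other, against about 8.2° for the stop. The gap is within measuring error, about 1–2 mm over the back edge. The final pictures show the back lying along the stop, upright and clear of the tape.
- **Other items:** the pushes stayed clear of the meter, relay and lamp, but I did not re-measure where they stand. The arm was raised clear, with the wrist force about 1 N.
- **Unexplained reading:** the wrist showed an upward force of up to 16 N during the home push. It stayed about the same when I raised the tool 6 mm, so I took it as friction on the face rather than contact with the terminals. I could not confirm that directly.

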